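Clip the handpiece cradle back onto the sloping bench rail

TASK

Put the loose handpiece cradle back on the sloping bench rail, anywhere in the free stretch between the holder already mounted there and the end stop. Holding its foot end up, first hook its lip under the rail's upper edge, then tilt the foot end down until the spring clip snaps on and the cradle sits flat on the rail; go by feel, never forcing it hard against the rail. Let go of it, and leave the other things on the bench where they are.

Things in the scene. Friction and masses are not known exactly. Their poses are not given: they have to be found in the camera images.
- stand: Fixed rail stand: dark steel foot plate (110 x 260 x 10 mm) carrying an aluminium rail that slopes 30 degrees, low edge nearer the robot. Origin on the bench straight below the middle of the rail's top face; z up, y along the rail, x level towards the rail's upper edge (away from the robot, give or take the yaw). Stand and wooden board may change places, left and right.
- bay (a point): Middle of the free stretch of the rail's top face, stand frame (0, 18, 75) mm, if the rail is at its middle height. The rail's height is set by a clamp: it stands anywhere from 4.5 mm lower to 4.5 mm higher than this point says, firmly; find it by touch. The cradle's middle may go anywhere from stand y -50 to 90 mm.
- upper_edge (a point): The rail's upper edge (top corner) at the middle of the free stretch, for the middle height: stand frame (17.3, 18, 85) mm; truly up to 4.5 mm lower or higher. The rail's top plate is 40 mm wide up the slope, 4 mm thick, 240 mm long, on a 12 mm thick web along its middle: both long edges overhang by 14 mm, so things can hook under them.
- rail_ends (a point): Middle of the rail's top face for the middle height, stand frame (0, 0, 75) mm. On the rail: a similar grey holder, already mounted (stand y -112 to -76 mm, about 50 mm tall with its pins), and an end stop (y 114 to 120 mm, 12 mm high); the stretch between them is free.
- cradle: The loose cradle: grey plastic, 70 mm long (x), 36 mm wide (y), 56 mm tall, about 0.18 kg, standing on the bench, lip end roughly away from the robot. Origin at its lowest level (z = 0); x towards the lip end, z up. Base slab x -42 to 28, z 14 to 26. Seated, its x runs up the rail's slope (30 degrees), the slab's underside (z = 14) lies on the rail's top face, the riser against the upper edge.
- grip (a point): Where to grip the cradle, cradle frame (9, 0, 42) mm: middle of the grip block (36 mm wide, x -10 to 28, z 26 to 56) with a groove 16 mm wide and deep along its top. Grip it on its flat sides, y +-18.
- lip (a point): Upper corner of the lip's tip, cradle frame (14, 0, 6) mm. The lip (x 14 to 20.5, z 0 to 6) points to -x from a riser (x 20.5 to 28, z 0 to 14) under the slab: a slot 8 mm high, 6.5 mm deep for the 4 mm rail plate. With the cradle held level, lower the slab onto the rail's upper edge with the lip beyond it, then draw it level towards the robot till the riser stops on the edge.
- ledge (a point): Middle of the low ledge over the foot clip, cradle frame (-28, 0, 26) mm: flat, 32 mm long and 36 mm wide, in front of the grip block; here the foot can be pressed down, square to the ledge. Under its outer end is a fixed guard (x -42 to -37, z 0 to 14). If the cradle was not drawn in before it is tilted, the foot lands on top of the rail instead of passing its lower edge.
- clip (a joint): Black spring clip under the foot end: 0 = sprung home, up to 0.0055 m outward (cradle -x) as its ramp rides over the rail's lower edge. Nose at cradle x -17, z 8 to 9.5. Hooked and let down, the cradle rests with the ramp on that edge, still some 14 degrees off the slope; pressing the ledge with about 5 to 14 N drives it over and it springs back under the rail.
- burr_block: Bystander: grey burr block 65 x 36 x 30 mm with six thin pins on top, no lip, no groove. It and the cradle may change places. Origin under its centre.
- board: Fixed wooden board 130 x 160 x 20 mm with a white plaster cup 56 mm across and 40 mm high on it. Origin on the bench, 20 mm nearer the robot than its centre.
- ring0: Bystander: loose pale plastic ring 62 mm across, 5 mm thick. Origin under its centre.
- ring1: Bystander: another such ring.
- ring2: Bystander: another such ring.
- handpiece: Bystander: black cylindrical handpiece 20 mm thick, 130 mm long, lying. Origin under its middle.
- pot: Bystander: small jar 44 mm across, 50 mm tall. Origin under its centre.
There are look-alikes about, which are no part of the job. Leave any blue look-alike of the cradle alone.

How it is judged:
By the outcome, as a careful person would: the job done as asked, in the order asked, and still so for the second after the job is handed in, with the robot touching nothing.
It also fails if it takes over 58 s, if anything falls off the work surface, if the arm or the gripper's body presses on something with over 40 N, if the wrist force passes 120 N, or if a joint passes its speed limit or range.

ROBOT

A 6-joint arm with a two-finger parallel gripper is mounted at the origin on the work surface. World frame = base frame: x ahead of the robot, y to its left, z up, the work surface at z = 0. Lengths are in m, angles in rad, forces in N, time in s.
With the tool pointing down it reaches from about 0.375 to 0.9 m from the base axis. Payload 3.1 kg.
Tool frame: the origin (TCP) lies on the centre line of the jaws, within the pads' length; the fingertips stand 22 mm ahead of it and the grasp point (between the pads) lies 3 mm ahead of it; z points along the fingers, x is the direction in which the jaws open and shut, and the axes are right-handed (so a half turn about z gives the same grasp; the last joint's range is limited). The gripper opens to 87 mm and grips with 3 to 60 N. Pads are 19 mm wide; open, the fingers measure 117 mm over their backs; the gripper's body (75 mm by 190 mm) begins 51 mm behind the grasp point.
Start: joints at [1.05, 0.527, 1.433, -0, 1.181, -0.178], TCP at [0.21, 0.589, 0.245] pointing down, gripper open.
Joint ranges: [-3.08, 3.08], [-0.75, 2.2], [0.22, 2.44], [-1.43, 4.57], [0, 2.65], [-2.85, 2.85]. Speed limits (rad/s): [2.79, 2.79, 3.14, 3.14, 3.14, 3.14].

INTERFACE

Orientations are given as a unit quaternion [x, y, z, w].
In Python, from rig import robot, camera, order gives the robot as it stands.
- The arm moves only by the shell command python3 -m pendant 'ROWS' [OPENING] [FORCE]. ROWS is JSON, a list of rows, each a list of 2 entries, a list of its own where there are three numbers: the shift along the tool's x, y, z in mm, then the turn about the tool's z in degrees. A call has 1 to 8 rows; each row shifts and turns the commanded pose from where the row before left it, along the tool's axes as they then stand; what a row does not reach is not made up. A row lasts 1/8 s, in which the tool goes at most 62.5 mm and 10.7 degrees, less where a joint would pass 70% of its speed; a pose out of reach is approached as far as the arm can. A call with a gripper value outside its range is refused whole. OPENING is the finger opening in mm, from 0 to 87, set as the call begins (- or left out, the last holds). The fingers move at their own pace and stop on an object; FORCE is the grip in N (left out, the last holds). Time passes only in rows, so rows that do not move let the fingers close. It gives the time, the measured TCP pose, the force and the opening at its end, in the units of the state.
- robot.get_obs(): the state, without advancing time (a new reading comes with each control period).
- camera(name): name is "scene" or "side" or "wrist"; returns a dict with "pixels" (480x640x3 uint8, blue, green, red), "mtx" (3x3 intrinsics, pixels), "R" (3x3) and "t" (3): a world point X has camera coordinates R X + t. Camera axes: x right, y down, z forward; pixel columns grow to the right and rows downward; lengths in m; the calibration is good to about 2 mm. A picture is of the moment at which its call begins. There is no depth.
- order.hand_in(): hands the job in, once; it reports no verdict.
The state is a dict: "time": time; "q": joint angles; "joint_velocities": joint speeds; "joint_torque": joint torques, N m; "position": TCP position; "tool_rot": TCP orientation; "ft_force": force on the tool from outside, world axes, zero at the start; "moment": the same for the moment, N m; "grip_width": finger opening in m.
Only numpy, scipy, OpenCV 4.12 (cv2) and the standard library are available. Lean on these libraries where they do the work, as an engineer would, in place of code of your own. Each camera call takes 0.05 s, during which the arm holds its last target. There are 200 camera calls.

## Working session

There is one attempt and no reset: what is moved stays moved. The work goes in short steps, Python scripts to look and compute and a shell command to move; the robot and the scene stay as the last step left them, time stands still between calls to the robot, and variables do not carry over. Pictures are saved under pics/ and viewed, about 8 in all and at most 12, crops included, and the job is handed in when it is done.

```bash
ls; mkdir -p pics; cat > h.py <<'E'
import numpy as np, cv2
from rig import robot, camera, order
from scipy.spatial.transform import Rotation as Ro
def snap(n,f):
    c=camera(n); cv2.imwrite('pics/'+f+'.png',c['pixels']); np.savez('pics/'+f+'.npz',K=c['mtx'],R=c['R'],t=c['t']); return c
def ray(f,u,v,z):
    c=np.load('pics/'+f+'.npz'); d=c['R'].T@np.linalg.solve(c['K'],[u,v,1]); o=-c['R'].T@c['t']; return o+d*(z-o[2])/d[2]
def proj(f,X):
    c=np.load('pics/'+f+'.npz'); p=(c['R']@np.atleast_2d(X).T).T+c['t']; p=p@c['K'].T; return p[:,:2]/p[:,2:]
E
python3 - <<'E'
from h import *
for n in("scene","side","wrist"):
    c=snap(n,n+'0'); print(n,-c['R'].T@c['t'],c['R'][2])
o=robot.get_obs(); print(o)
E
```

```text
pics
scene [1.00456985 0.82105046 0.7061164 ] [-0.42849441 -0.72156924 -0.54381097]
side [ 0.1465378  -0.64370072  0.96581136] [ 0.30942018  0.55266584 -0.77383436]
wrist [0.14470704 0.6116721  0.38312057] [ 0.23992331 -0.08759292 -0.96683209]
{'time': 0.15, 'q': array([ 1.04949010e+00,  5.28255413e-01,  1.43362099e+00, -4.03530685e-05,
        1.18140417e+00, -1.78498762e-01]), 'joint_velocities': array([-0.00145355, -0.00277773, -0.00135567, -0.00039367,  0.00242968,
        0.00109677]), 'joint_torque': array([-2.89766513e-05, -4.40430379e+01, -1.76841456e+01,  6.33470016e-02,
        5.52647759e-02, -1.12317537e-04]), 'position': array([0.20979348, 0.58816886, 0.24379055]), 'tool_rot': array([ 8.17348492e-01,  5.76142977e-01, -7.57312024e-04,  3.72949945e-04]), 'ft_force': array([ 0.30777674,  0.47217377, -0.04699075]), 'moment': array([ 0.00986701,  0.01493606, -0.02621258]), 'grip_width': 0.0870507410654721}
```

View pics/scene0.png

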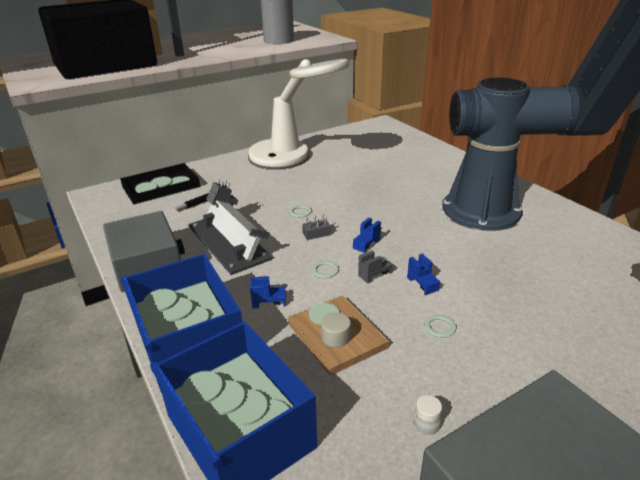

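View pics/side0.png

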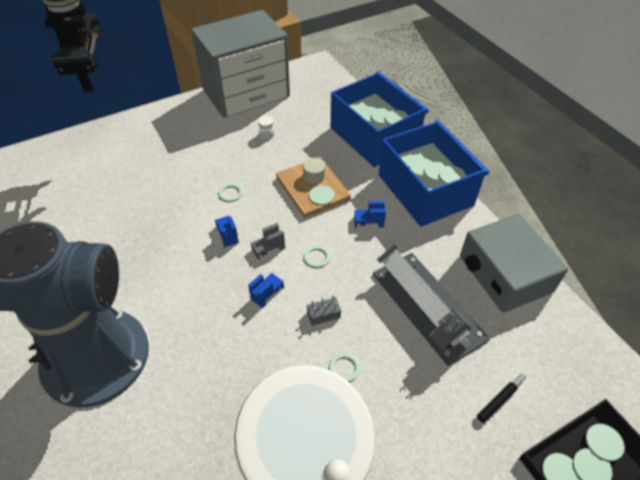

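The scene view shows the grey cradle at (372,266) and the stand at (232,235). In the side view they are at (268,241) and (430,300). Next, enlarged crops in one mosaic.

```bash
python3 - <<'E'
from h import *
s=cv2.imread('pics/scene0.png'); d=cv2.imread('pics/side0.png')
def cr(im,u,v,w,h,W,H): return cv2.resize(im[v:v+h,u:u+w],(W,H),interpolation=cv2.INTER_CUBIC)
a=cr(d,365,235,130,130,400,400); b=cr(s,180,175,100,100,400,400)
c=cr(d,240,215,60,45,267,200); e=cr(s,345,240,60,45,267,200)
m=np.zeros((600,800,3),np.uint8); m[:400,:400]=a; m[:400,400:]=b; m[400:,:267]=c; m[400:,400:667]=e
cv2.imwrite('pics/mos0.png',m)
print(ray('side0',268,248,.02),ray('scene0',372,270,.02),ray('side0',425,300,.075),ray('scene0',235,225,.075))
E
```

```text
[0.41145509 0.06424717 0.02      ] [0.43338972 0.08610175 0.02      ] [ 0.61126082 -0.24565629  0.075     ] [ 0.64493902 -0.17367219  0.075     ]
```

View pics/mos0.png

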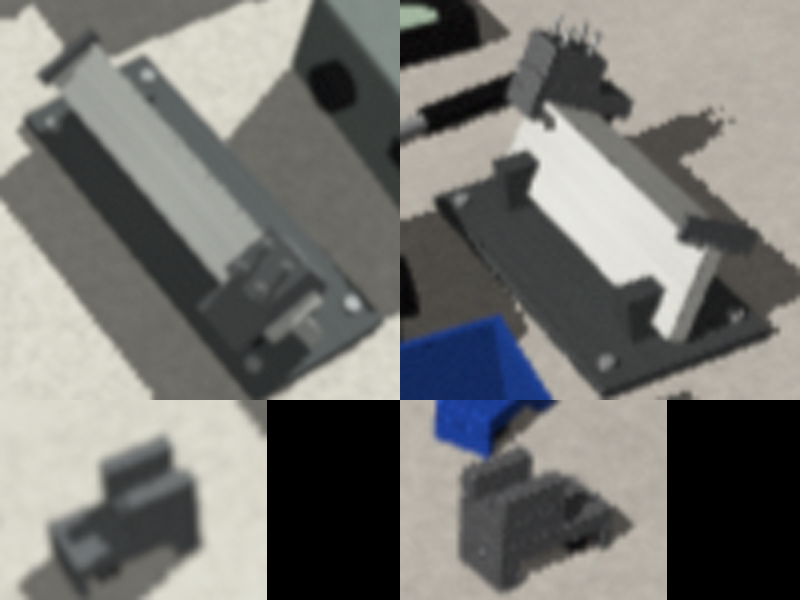

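The side crop shows the foot plate corners clearly, and the cradle with its lip end away from the robot. I'll fit both poses from corner picks in both views.

```bash
cat > fit.py <<'E'
from h import *
from scipy.optimize import least_squares
S=lambda u,v:(365+u*.325,235+v*.325)
C=lambda u,v:(180+(u-400)/4,175+v/4)
s=60/267
c1=lambda u,v:(240+u*s,215+(v-400)*s)
c2=lambda u,v:(345+(u-400)*s,240+(v-400)*s)
def T(p,L):
    L=np.array(L)/1000; R=Ro.from_euler('z',p[2]).as_matrix(); return L@R.T+[p[0],p[1],0]
def fit(f,obs,x0,z=False):
    def r(p):
        out=[]
        for cam,L,uv in obs: out.append(proj(cam,T(p,[f(L,p)]))[0]-uv)
        return np.ravel(out)
    q=least_squares(r,x0,loss='soft_l1'); return q.x,r(q.x).reshape(-1,2)
cr=[('side0',(28,-18,56),c1(190,475)),('side0',(28,18,56),c1(165,440)),('side0',(-10,18,56),c1(102,462)),('side0',(28,-18,0),c1(200,547)),('side0',(-42,18,26),c1(50,523)),
('scene0',(28,18,56),c2(503,490)),('scene0',(28,18,0),c2(503,590)),('scene0',(28,-18,56),c2(460,475)),('scene0',(28,-18,0),c2(460,560)),('scene0',(-10,18,56),c2(575,473))]
x,r=fit(lambda L,p:L,cr,[.42,.07,.2]); print('cradle',x[:2],np.degrees(x[2]));print(r.round(1).tolist())
# stand: L=(x,y,z,flag) flag=1 on rail -> dz p[4]; flag0 plate -> dx p[3]
def g(L,p): return (L[0]+(p[3]*1000 if not L[3] else 0),L[1],L[2]+(p[4]*1000 if L[3] else 0))
h=17.32
st=[('side0',(-55,130,10,0),S(28,118)),('side0',(55,130,10,0),S(140,57)),('side0',(55,-130,10,0),S(380,318)),('side0',(-55,-130,0,0),S(256,398)),
('scene0',(55,-130,10,0),C(437,200)),('scene0',(55,130,10,0),C(600,388)),('scene0',(-55,130,10,0),C(770,322)),
('side0',(-h,114,65,1),S(62,92)),('side0',(h,114,85,1),S(100,48)),('side0',(h,-76,85,1),S(262,238)),('side0',(-h,-76,65,1),S(228,280)),
('scene0',(h,114,85,1),C(690,222)),('scene0',(h,-76,85,1),C(550,108))]
x,r=fit(g,st,[.62,-.2,-.4,0,0]); print('stand',x[:2],np.degrees(x[2]),x[3:]);print(r.round(1).tolist())
E
python3 fit.py
```

```text
cradle [0.42408567 0.07743729] 2.406905798660225
[[1.6, 0.2], [-0.5, -2.3], [-1.2, -0.6], [0.5, -0.4], [-1.0, -0.2], [0.7, 1.5], [-0.2, -0.5], [0.2, -2.9], [-0.4, -1.7], [-1.9, -0.5]]
stand [ 0.61809438 -0.22765235] 2.3036581409728023 [ 0.02960432 -0.00571975]
[[-2.0, -2.1], [1.2, -2.6], [2.4, -0.6], [-0.5, 1.8], [-1.3, -2.2], [0.8, -0.8], [0.5, -0.2], [-3.8, -3.6], [-1.9, -1.8], [4.3, 2.6], [-0.5, 2.4], [-1.3, 2.8], [-0.7, -1.4]]
```

```bash
python3 -m pendant '[[[0,0,0],-7.4],[[0,0,0],-7.4],[[0,0,0],-7.2],[[-47,18,0],0],[[-47,18,0],0],[[-47,18,0],0],[[-47,18,0],0],[[-47,18,0],0]]' 87
python3 -m pendant '[[[-47,18,0],0],[[-47,18,0],0],[[-47,18,0],0],[[-47,18,0],0],[[-47,18,0],0],[[-47,20,0],0],[[0,0,0],0]]'
python3 - <<'E'
from h import *
snap('wrist','w1'); o=robot.get_obs(); print(o['position'],Ro.from_quat(o['tool_rot']).as_matrix().round(3),o['ft_force'])
# overlay cradle model
im=cv2.imread('pics/w1.png')
def T(p,L):
    L=np.array(L)/1000; R=Ro.from_euler('z',p[2]).as_matrix(); return L@R.T+[p[0],p[1],0]
p=[.4241,.0774,np.radians(2.4)]
for box in [(-42,28,14,26),(-10,28,26,56),(20.5,28,0,14)]:
    P=[(x,y,z) for x in box[:2] for y in(-18,18) for z in box[2:]]
    q=proj('w1',T(p,P))
    for i in range(8):
        for j in range(i):
            if bin(i^j).count('1')==1: cv2.line(im,*[tuple(int(round(k)) for k in q[m]) for m in(i,j)],(0,0,255),1)
cv2.imwrite('pics/w1o.png',im)
E
```

```text
time: 1.15
position: [0.31, 0.356, 0.2445]
tool_rot: [0.692, 0.722, 0.0, 0.0]
ft_force: [1.0, 0.8, 0.0]
grip_width: 0.0873
time: 2.02
position: [0.4333, 0.0775, 0.2447]
tool_rot: [0.694, 0.72, 0.0, 0.001]
ft_force: [0.4, 1.1, 0.0]
grip_width: 0.087
[0.43160149 0.07909493 0.24440997] [[-0.037  0.999 -0.   ]
 [ 0.999  0.037  0.   ]
 [ 0.    -0.    -1.   ]] [-0.88906046  0.27400485 -0.81321747]
```

View pics/w1o.png

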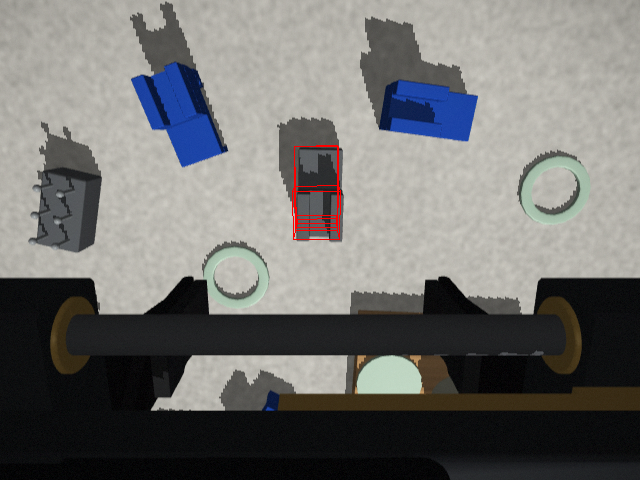

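The overlay sits on the cradle (block near (318,213), ledge on the robot side) to within about 1 px, so the cradle pose is good. I'll descend with a narrower opening to clear the ring at (235,277), then grip.

```bash
python3 -m pendant '[[[0,0,40],0],[[0,0,40],0],[[0,0,40],0],[[0,0,30],0],[[0,0,25],0],[[0,0,15],0],[[0,0,9],0],[[0,0,0],0]]' 60 20
python3 -m pendant '[[[0,0,0],0],[[0,0,0],0],[[0,0,0],0],[[0,0,0],0],[[0,0,0],0],[[0,0,0],0]]' 20 25
python3 -m pendant '[[[0,0,-20],0],[[0,0,-50],0],[[0,0,-50],0],[[0,0,-50],0],[[0,0,0],0],[[0,0,0],0]]'
```

```text
time: 3.08
position: [0.4305, 0.0811, 0.0453]
tool_rot: [0.692, 0.722, -0.0, -0.001]
ft_force: [-0.0, 0.4, 0.0]
grip_width: 0.0599
time: 3.82
position: [0.4314, 0.0803, 0.046]
tool_rot: [0.692, 0.721, 0.0, 0.0]
ft_force: [-0.1, 0.7, 6.3]
grip_width: 0.0358
time: 4.58
position: [0.43, 0.0803, 0.2147]
tool_rot: [0.692, 0.721, -0.001, -0.001]
ft_force: [-0.5, -0.3, -2.2]
grip_width: 0.0358
```

```bash
python3 -m pendant '[[[-40,34,-5],0],[[-40,34,-5],0],[[-40,34,-5],0],[[-40,34,-5],0],[[-40,34,-5],0],[[-40,34,-5],0],[[-40,34,-5],0],[[0,0,0],0]]'
python3 - <<'E'
from h import *
snap('wrist','w2'); o=robot.get_obs(); print(o['position'])
E
```

```text
time: 5.58
position: [0.6816, -0.1932, 0.2463]
tool_rot: [0.694, 0.72, -0.001, -0.001]
ft_force: [0.2, 0.8, -1.9]
grip_width: 0.036
[ 0.67976611 -0.19083214  0.24603063]
```

View pics/w2.png

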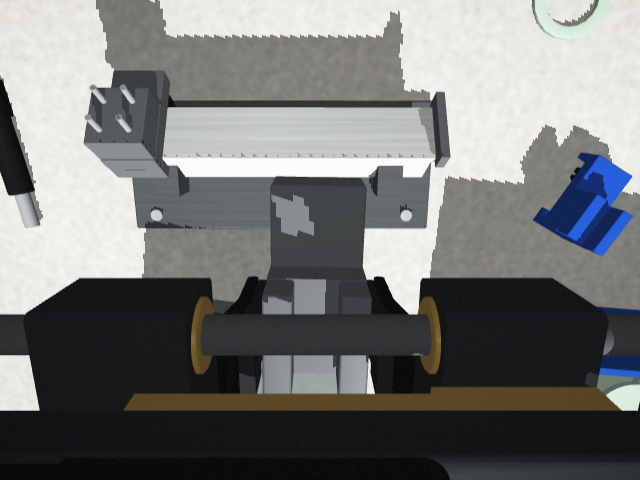

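The wrist view shows the stand clearly. Rail lower edge is at row ~107, the upper edge at row ~157, holder side at column ~165, end stop at ~435, and plate corners at (138,227) and (428,228). I'll refit using these.

```bash
cat >> fit.py <<'E'
print('--- wrist')
w=[('w2',(55,-130,10,0),(138,227.5)),('w2',(55,130,10,0),(428,228)),('w2',(h,-76,85,1),(163,158)),('w2',(h,114,85,1),(437,155)),('w2',(-h,114,65,1),(431,107)),('w2',(-h,-76,65,1),(170,107))]
for ob in (w,w+st):
    x,r=fit(g,ob,[.62,-.2,0,0,0]); print('stand',x[:2],np.degrees(x[2]),x[3:]);print(r[:13].round(1).tolist())
im=cv2.imread('pics/w2.png')[60:260,80:480]; im=cv2.resize(im,None,fx=2,fy=2,interpolation=cv2.INTER_CUBIC)
x,r=fit(g,w,[.62,-.2,0,0,0])
Q=lambda L:tuple(int(round(k)) for k in (proj('w2',T(x,[g(L,x)]))[0]-[80,60])*2)
for P in ([(-h,-120,65,1),(-h,120,65,1),(h,120,85,1),(h,-120,85,1)],[(-55,-130,10,0),(-55,130,10,0),(55,130,10,0),(55,-130,10,0)],[(-h,114,65,1),(-h-6,114,75.4,1),(h-6,114,95.4,1),(h,114,85,1)],[(-h,-76,65,1),(h,-76,85,1),(h,-112,85,1)]):
    cv2.polylines(im,[np.array([Q(L) for L in P])],True,(0,0,255),1)
cv2.imwrite('pics/w2o.png',im)
E
python3 fit.py | sed -n '/wrist/,$p'
```

```text
--- wrist
stand [ 0.61859404 -0.2253066 ] 2.3163609677778765 [ 0.02932538 -0.00563863]
[[-1.0, 0.7], [0.1, -0.6], [1.4, -0.4], [-0.7, 1.9], [1.1, -0.7], [-0.6, 0.0]]
stand [ 0.61861494 -0.2254939 ] 2.325060209640591 [ 0.02936583 -0.00566259]
[[-1.2, 0.8], [-0.1, -0.5], [1.1, -0.3], [-0.9, 1.9], [0.9, -0.7], [-0.9, 0.0], [-2.4, -2.9], [0.7, -3.3], [1.8, -1.5], [-1.0, 0.9], [-1.1, -1.8], [1.1, -0.3], [0.8, 0.2]]
```

View pics/w2o.png

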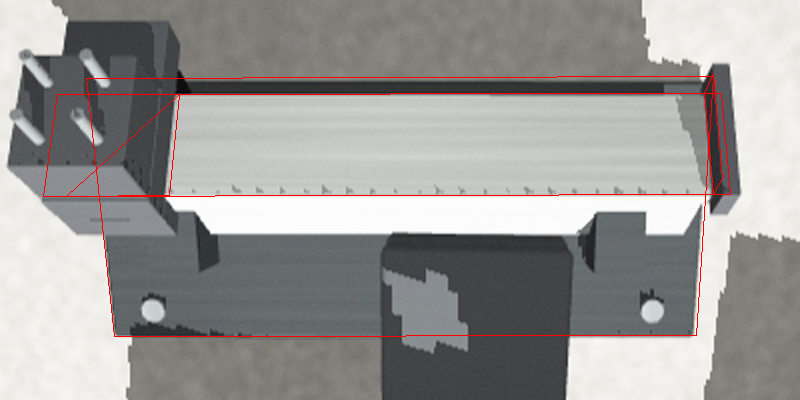

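The overlay agrees with the rail and plate edges: stand at about (0.6186, -0.2254), yaw 2.3°, rail near the low end of its height range. Next I bring the lip beyond the upper edge and down close to it.

```bash
python3 -m pendant '[[[0,-20,10],0],[[0,-26,30],0],[[0,0,30],0],[[0,0,25],0],[[0,0,12],0],[[0,0,3],0],[[0,0,0],0],[[0,0,0],0]]' - 35
python3 - <<'E'
from h import *
P=[]
for i in range(4): snap('side','s1'); P.append(robot.get_obs()['position'])
print(np.mean(P,0),np.std(P,0),robot.get_obs()['ft_force'])
E
```

```text
time: 6.62
position: [0.6352, -0.1918, 0.1416]
tool_rot: [0.692, 0.722, 0.0, 0.001]
ft_force: [0.4, -0.4, -2.0]
grip_width: 0.0361
[ 0.63495856 -0.19175544  0.14145651] [1.16919685e-04 5.08184491e-05 1.56797350e-04] [ 0.22880682 -0.00797317 -1.86767468]
```

```bash
python3 -m pendant '[[[0,0,8],0],[[0,0,4],0],[[0,0,2],0],[[0,0,2],0],[[0,0,1],0],[[0,0,1],0],[[0,0,1],0],[[0,0,0],0]]' 
python3 -m pendant '[[[0,0,1],0],[[0,0,1],0],[[0,0,0],0]]'
python3 -m pendant '[[[0,0,1],0],[[0,0,1],0],[[0,0,0],0]]'
```

```text
time: 7.82
position: [0.6345, -0.1916, 0.1215]
tool_rot: [0.692, 0.722, -0.0, -0.0]
ft_force: [0.3, -0.1, -1.3]
grip_width: 0.0358
time: 8.2
position: [0.6344, -0.1915, 0.1194]
tool_rot: [0.692, 0.722, -0.0, -0.0]
ft_force: [0.1, -0.4, -2.2]
grip_width: 0.0357
time: 8.57
position: [0.6344, -0.1915, 0.1174]
tool_rot: [0.692, 0.722, -0.0, -0.0]
ft_force: [0.1, -0.1, -1.6]
grip_width: 0.0357
```

```bash
for i in 1; do python3 -m pendant '[[[0,0,1],0],[[0,0,1],0],[[0,0,0],0]]'; done; python3 -m pendant '[[[0,0,1],0],[[0,0,0],0]]' | grep -E "pos|ft"; python3 -m pendant '[[[0,0,1],0],[[0,0,0],0]]' | grep -E "pos|ft"
```

```text
time: 8.95
position: [0.6344, -0.1915, 0.1154]
tool_rot: [0.692, 0.722, -0.0, -0.0]
ft_force: [0.0, 0.1, -1.1]
grip_width: 0.0358
position: [0.6345, -0.1916, 0.1145]
ft_force: [0.1, 0.1, -1.1]
position: [0.6346, -0.1916, 0.1137]
ft_force: [0.4, -0.5, -1.7]
```

```bash
python3 -m pendant '[[[0,0,1],0],[[0,0,0],0]]' | grep -E "pos|ft"; python3 -m pendant '[[[0,0,0.5],0],[[0,0,0],0]]' | grep -E "pos|ft"
```

```text
position: [0.6347, -0.1916, 0.1134]
ft_force: [-2.2, -0.1, 4.6]
position: [0.6347, -0.1916, 0.1133]
ft_force: [-2.8, 0.5, 7.3]
```

```bash
python3 - <<'E'
from h import *
snap('scene','c2'); snap('side','s2')
o=robot.get_obs(); print(o['position'])
x=np.array([.6186,-.2254]); 
s=cv2.imread('pics/side0.png')
a=cv2.imread('pics/c2.png'); b=cv2.imread('pics/s2.png')
e=np.array([[.6346,-.195,.0805]]); print(proj('c2',e),proj('s2',e))
u,v=proj('c2',e)[0].astype(int); p,q=proj('s2',e)[0].astype(int)
A=cv2.resize(a[v-50:v+50,u-50:u+50],(400,400),interpolation=2); B=cv2.resize(b[q-50:q+50,p-50:p+50],(400,400),interpolation=2)
cv2.imwrite('pics/m2.png',np.hstack([A,B]))
E
```

```text
[ 0.63470561 -0.19162524  0.11330836]
[[235.16286735 217.90923331]] [[419.91734032 275.42480689]]
```

View pics/m2.png

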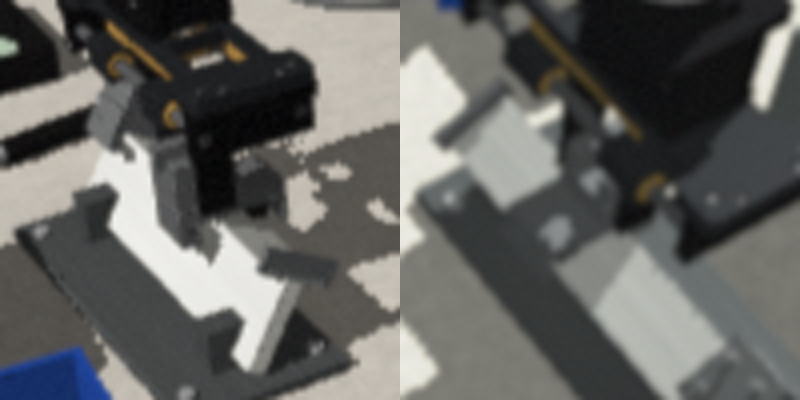

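Contact at TCP z 0.1134 puts the edge at about 0.082 (rail ~3 mm low), consistent with the slab resting on the edge with the lip beyond it. The scene crop agrees, showing the riser hanging past the rail. I ease off slightly and draw it in.

```bash
python3 -m pendant '[[[0,0,-0.8],0],[[0,-1.5,0],0],[[0,-1.5,0],0],[[0,-1,0],0],[[0,-1,0],0],[[0,0,0],0]]' | grep -E "pos|ft"; python3 -m pendant '[[[0,-1,0],0],[[0,-1,0],0],[[0,0,0],0]]' | grep -E "pos|ft"
```

```text
position: [0.6304, -0.1923, 0.1134]
ft_force: [4.0, 0.0, 3.7]
position: [0.628, -0.1922, 0.1133]
ft_force: [4.9, -0.6, 5.6]
```

```bash
python3 -m pendant '[[[0,0,-0.4],0],[[0,-1,0],0],[[0,0,0],0]]' | grep -E "pos|ft"; python3 -m pendant '[[[0,-1,0],0],[[0,0,0],0]]' | grep -E "pos|ft"; python3 -m pendant '[[[0,-1,0],0],[[0,0,0],0]]' | grep -E "pos|ft"
```

```text
position: [0.6264, -0.192, 0.1133]
ft_force: [4.2, -0.8, 4.4]
position: [0.6255, -0.1919, 0.1133]
ft_force: [4.4, -0.3, 5.2]
position: [0.6245, -0.1919, 0.1133]
ft_force: [3.3, 0.1, 4.9]
```

```bash
python3 -m pendant '[[[0,-1,0],0],[[0,0,0],0]]' | grep -E "pos|ft"; python3 -m pendant '[[[0,-1,0],0],[[0,0,0],0]]' | grep -E "pos|ft"
```

```text
position: [0.6235, -0.1919, 0.1133]
ft_force: [4.0, -0.0, 4.8]
position: [0.6224, -0.1919, 0.1133]
ft_force: [3.5, -0.6, 5.5]
```

```bash
python3 -m pendant '[[[0,-1,0],0],[[0,0,0],0]]' | grep -E "pos|ft"; python3 -m pendant '[[[0,-1,0],0],[[0,0,0],0]]' | grep -E "pos|ft"
python3 - <<'E'
from h import *
snap('scene','c3'); snap('side','s3'); snap('wrist','w3')
A=cv2.resize(cv2.imread('pics/c3.png')[178:258,195:275],(400,400),interpolation=2); B=cv2.resize(cv2.imread('pics/s3.png')[225:325,370:470],(400,400),interpolation=2)
cv2.imwrite('pics/m3.png',np.hstack([A,B]))
E
```

```text
position: [0.6215, -0.192, 0.1133]
ft_force: [4.6, 0.6, 4.8]
position: [0.6213, -0.192, 0.1132]
ft_force: [6.8, 0.3, 3.9]
```

View pics/m3.png

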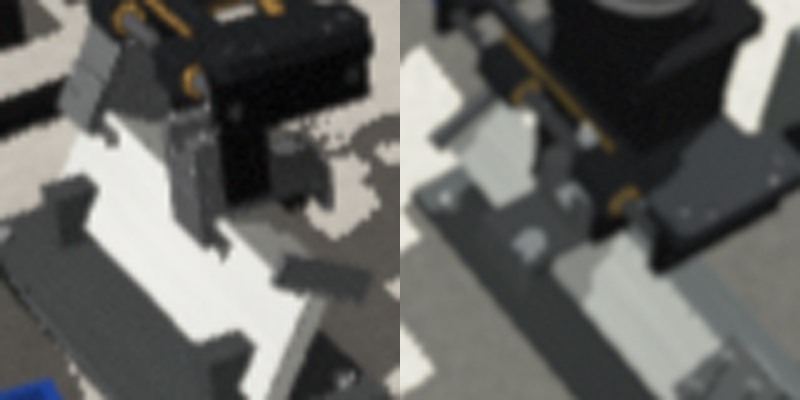

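```bash
python3 -m pendant '[[[0,-0.7,0],0],[[0,0,0],0]]'
```

```text
time: 13.45
position: [0.6211, -0.192, 0.1132]
tool_rot: [0.693, 0.721, 0.001, 0.001]
ft_force: [7.6, 0.9, 2.2]
grip_width: 0.0356
```

The riser has stopped on the edge: x holds at 0.621 while Fx rises. I loosen the grip so the cradle can pivot in the pads, and follow the tilt arc.

```bash
python3 -m pendant '[[[0,0,0],0],[[0,0,0],0],[[0,-1,0.4],0],[[0,-0.9,0.4],0],[[0,0,0],0]]' - 4; python3 -m pendant '[[[0,-1,0.4],0],[[0,-0.9,0.5],0],[[0,0,0],0]]'
```

```text
time: 14.08
position: [0.6171, -0.192, 0.112]
tool_rot: [0.692, 0.722, -0.0, -0.001]
ft_force: [-0.6, 1.1, -2.6]
grip_width: 0.0361
time: 14.45
position: [0.6163, -0.1923, 0.1118]
tool_rot: [0.692, 0.721, 0.0, 0.0]
ft_force: [1.3, 0.7, -1.0]
grip_width: 0.0358
```

```bash
python3 -m pendant '[[[0,-0.9,0.5],0],[[0,-0.9,0.6],0],[[0,-0.8,0.6],0],[[0,-0.8,0.6],0],[[0,0,0],0]]'
python3 - <<'E'
from h import *
snap('scene','c4'); snap('side','s4'); snap('wrist','w4')
A=cv2.resize(cv2.imread('pics/c4.png')[178:258,195:275],(400,400),interpolation=2); B=cv2.resize(cv2.imread('pics/s4.png')[225:325,370:470],(400,400),interpolation=2)
cv2.imwrite('pics/m4.png',np.vstack([np.hstack([A,B]),cv2.resize(cv2.imread('pics/w4.png')[150:400,100:600],(800,400))[:200]]))
E
```

```text
time: 15.08
position: [0.6134, -0.1925, 0.1098]
tool_rot: [0.692, 0.721, 0.001, 0.001]
ft_force: [3.1, 2.9, 0.9]
grip_width: 0.0362
```

View pics/m4.png

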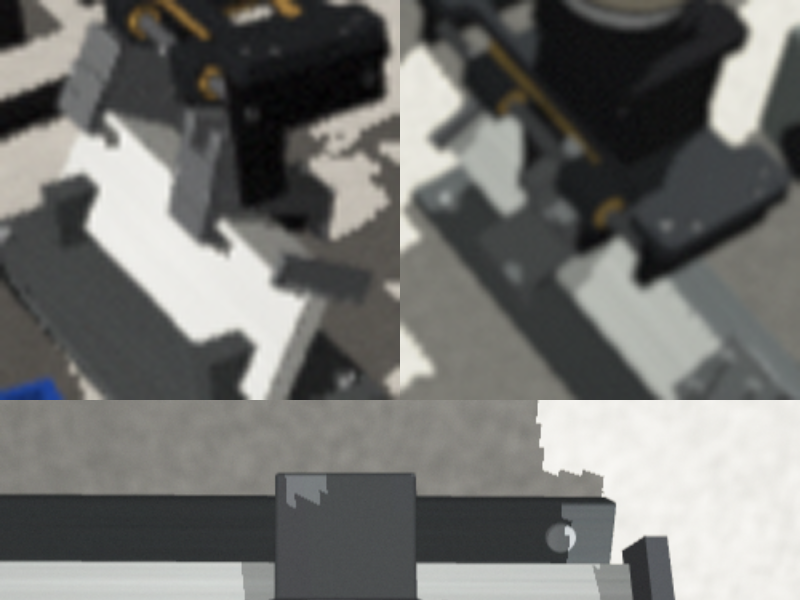

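The scene crop shows the cradle tilted with its lip still hooked. I let go, rise, and look.

```bash
python3 -m pendant '[[[0,0,0],0],[[0,0,0],0],[[0,0,0],0],[[0,0,-20],0],[[0,0,-30],0],[[0,0,-10],0],[[0,0,0],0],[[0,0,0],0]]' 62
python3 -m pendant '[[[0,0,0],0],[[0,-8,0],0],[[0,-15,0],0],[[0,-15,0],0],[[0,0,0],0],[[0,0,0],0],[[0,0,0],0],[[0,0,0],0]]' 0 25
python3 - <<'E'
from h import *
snap('scene','c5'); snap('side','s5'); snap('wrist','w5')
A=cv2.resize(cv2.imread('pics/c5.png')[178:258,195:275],(400,400),interpolation=2); B=cv2.resize(cv2.imread('pics/s5.png')[225:325,370:470],(400,400),interpolation=2)
m=np.zeros((600,800,3),np.uint8); m[:300]=np.hstack([A,B])[50:350]; m[300:]=cv2.resize(cv2.imread('pics/w5.png')[180:330,120:520],(800,300),interpolation=2)
cv2.imwrite('pics/m5.png',m); print(robot.get_obs()['position'])
E
```

```text
time: 16.23
position: [0.6118, -0.1921, 0.1681]
tool_rot: [0.692, 0.721, -0.0, -0.001]
ft_force: [-0.5, -0.1, -0.3]
grip_width: 0.0621
time: 17.23
position: [0.575, -0.1941, 0.1692]
tool_rot: [0.692, 0.722, 0.0, 0.0]
ft_force: [0.6, -0.4, 0.5]
grip_width: 0.0011
[ 0.57484486 -0.19399793  0.16921196]
```

View pics/m5.png

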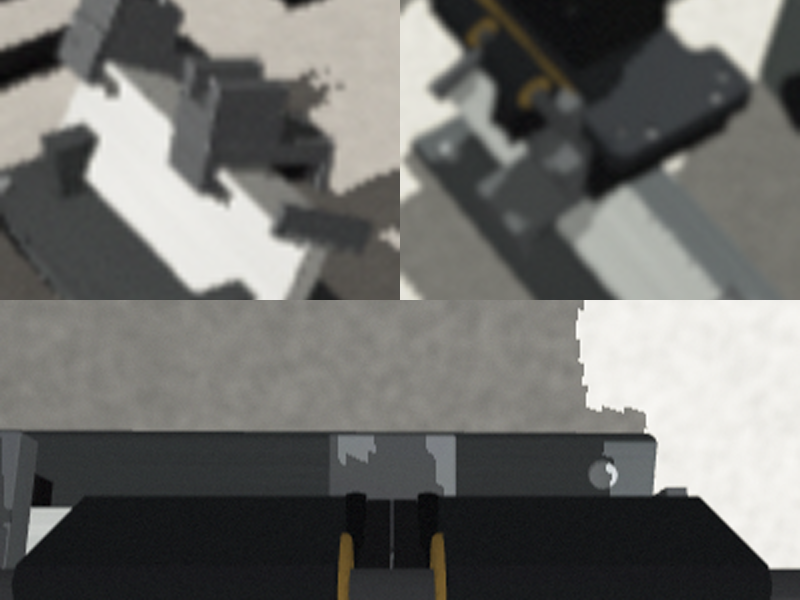

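The cradle is hooked and rests half-tilted with nothing touching it. The ledge's outer edge is at wrist pixel row ~246.5, columns 285–347. I'll check this against the expected x of about 0.571.

```bash
python3 - <<'E'
from h import *
for z in(.073,.0766): print(ray('w5',285,246.5,z),ray('w5',347,246.5,z))
E
```

```text
[ 0.57373072 -0.21144994  0.073     ] [ 0.57227465 -0.17634835  0.073     ]
[ 0.57269163 -0.21122778  0.0766    ] [ 0.57125782 -0.17666249  0.0766    ]
```

```bash
python3 -m pendant '[[[0,0,25],0],[[0,0,20],0],[[0,0,10],0],[[0,0,4],0],[[0,0,1],0],[[0,0,0],0]]'
```

```text
time: 18.12
position: [0.5751, -0.1942, 0.1099]
tool_rot: [0.692, 0.722, 0.0, 0.001]
ft_force: [-0.1, 0.2, -0.1]
grip_width: 0.0001
```

Edge x of 0.572 and centre y of -0.194 match the model, with the fingers centred over the ledge. Now pressing gently.

```bash
python3 -m pendant '[[[0,0,2],0],[[0,0,2],0],[[0,0,1],0],[[0,0,1],0],[[0,0,0],0]]'|grep -E "pos|ft"; python3 -m pendant '[[[0,0,1],0],[[0,0,1],0],[[0,0,0],0]]'|grep -E "pos|ft"
```

```text
position: [0.5746, -0.194, 0.1031]
ft_force: [-0.2, -0.0, -0.7]
position: [0.5748, -0.1941, 0.1014]
ft_force: [0.8, 0.8, 1.9]
```

```bash
for k in 1; do python3 -m pendant '[[[0,0,1],0],[[0,0,0],0]]'|grep -E "pos|ft"; done; python3 -m pendant '[[[0,0,1],0],[[0,0,0],0]]'|grep -E "pos|ft"; python3 -m pendant '[[[0,0,1],0],[[0,0,0],0]]'|grep -E "pos|ft"
```

```text
position: [0.5748, -0.1941, 0.1005]
ft_force: [-0.5, 0.8, 2.7]
position: [0.5748, -0.1941, 0.0994]
ft_force: [-0.5, -0.1, 2.8]
position: [0.5748, -0.1941, 0.0983]
ft_force: [0.1, 0.4, 3.5]
```

```bash
python3 -m pendant '[[[0,0,1],0],[[0,0,1],0],[[0,0,0],0]]'|grep -E "pos|ft"; python3 -m pendant '[[[0,0,1],0],[[0,0,1],0],[[0,0,0],0]]'|grep -E "pos|ft"; python3 -m pendant '[[[0,0,1],0],[[0,0,1],0],[[0,0,0],0]]'|grep -E "pos|ft"
```

```text
position: [0.5742, -0.1939, 0.0957]
ft_force: [-0.7, -0.4, -0.2]
position: [0.5744, -0.1939, 0.0938]
ft_force: [-0.0, -0.3, -1.1]
position: [0.5748, -0.1941, 0.0923]
ft_force: [0.2, 0.2, -0.4]
```

```bash
python3 -m pendant '[[[0,0,1],0],[[0,0,1],0],[[0,0,0],0]]'|grep -E "pos|ft"; python3 -m pendant '[[[0,0,1],0],[[0,0,0],0]]'|grep -E "pos|ft"; python3 -m pendant '[[[0,0,1],0],[[0,0,0],0]]'|grep -E "pos|ft"
```

```text
position: [0.5746, -0.194, 0.0902]
ft_force: [-0.2, -0.4, 0.3]
position: [0.5746, -0.194, 0.0892]
ft_force: [0.7, -0.1, 1.2]
position: [0.5745, -0.194, 0.0883]
ft_force: [-1.1, 0.1, 2.3]
```

Contact again at about the seated height (predicted 0.0896). I'll press on to see whether it is firm.

```bash
python3 -m pendant '[[[0,0,1],0],[[0,0,0],0]]'|grep -E "pos|ft"; python3 -m pendant '[[[0,0,1],0],[[0,0,0],0]]'|grep -E "pos|ft"; python3 -m pendant '[[[0,0,1],0],[[0,0,0],0]]'|grep -E "pos|ft"
```

```text
position: [0.5745, -0.1941, 0.0879]
ft_force: [-1.7, -0.2, 5.6]
position: [0.5744, -0.1941, 0.0875]
ft_force: [-3.8, 0.3, 9.8]
position: [0.5743, -0.1941, 0.0872]
ft_force: [-4.6, 0.9, 13.5]
```

```bash
python3 -m pendant '[[[0,0,1],0],[[0,0,0],0]]'|grep -E "pos|ft"; python3 -m pendant '[[[0,0,-10],0],[[0,0,-40],0],[[0,0,-40],0],[[0,-50,-20],0],[[0,-50,0],0],[[0,-20,0],0],[[0,0,0],0],[[0,0,0],0]]'
python3 - <<'E'
from h import *
snap('scene','c6'); snap('side','s6')
A=cv2.resize(cv2.imread('pics/c6.png')[178:258,195:275],(400,400),interpolation=2); B=cv2.resize(cv2.imread('pics/s6.png')[225:325,370:470],(400,400),interpolation=2)
# seated-model overlay
x=np.array([.6186,-.2254]);R=Ro.from_euler('z',2.3,degrees=True).as_matrix()
def W(P): # cradle local mm -> world, stand y=32.5
    P=np.array(P,float); a=P[:,0]-20.5; b=P[:,2]-14; c,s=np.cos(np.pi/6),.5
    L=np.c_[17.3+a*c-b*s, 32.5+P[:,1], 81.9+a*s+b*c]/1000
    return L@R.T+[*x,0]
m=np.hstack([A,B])
for cam,f in(('c6',lambda q:((q-[195,178])*5)),('s6',lambda q:((q-[370,225])*4+[400,0]))):
  for box in [(-42,28,14,26),(-10,28,26,56)]:
    P=[(a,y,z) for a in box[:2] for y in(-18,18) for z in box[2:]]; q=f(proj(cam,W(P)))
    for i in range(8):
        for j in range(i):
            if bin(i^j).count('1')==1: cv2.line(m,*[tuple(int(round(k)) for k in q[n]) for n in(i,j)],(0,0,255),1)
cv2.imwrite('pics/m6.png',np.vstack([m,np.hstack([A,B])[:200]]))
E
```

```text
position: [0.574, -0.1942, 0.0868]
ft_force: [-5.7, 1.3, 16.6]
time: 23.88
position: [0.4561, -0.1996, 0.1944]
tool_rot: [0.692, 0.721, 0.0, 0.001]
ft_force: [1.0, -0.8, -1.0]
grip_width: 0.0007
```

View pics/m6.png

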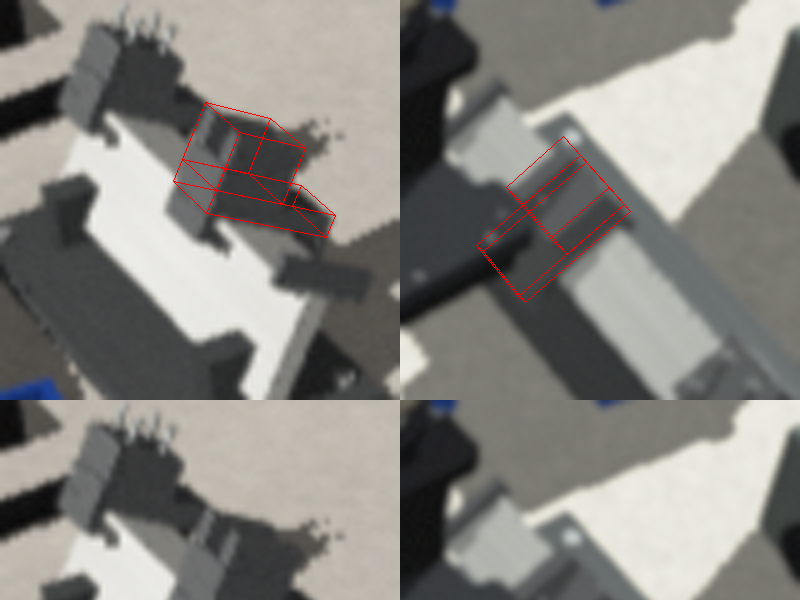

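The seated-model overlay fits the cradle in both views. Last check: the neighbours where the cradle stood, compared before and after, then hand in.

```bash
python3 - <<'E'
from h import *
a=cv2.imread('pics/scene0.png',0);b=cv2.imread('pics/c6.png',0)
for n,(u,v,w,h) in dict(ring=(312,260,28,20),burr=(302,215,30,24),blue1=(352,218,30,32),blue2=(407,253,34,42),ring2=(422,313,36,26),blue3=(250,275,38,32),ring3=(288,204,26,14)).items():
    print(n,np.mean(cv2.absdiff(a[v:v+h,u:u+w],b[v:v+h,u:u+w])>40).round(3))
print(robot.get_obs()['position'],robot.get_obs()['ft_force'],order.hand_in())
E
```

```text
ring 0.0
burr 0.0
blue1 0.0
blue2 0.0
ring2 0.0
blue3 0.0
ring3 0.0
the job is handed in; nothing more can be done
[ 0.45614894 -0.19934155  0.19421445] [0.57761281 0.10751809 0.66211328] None
```

The cradle is back on the rail, at about stand y 32 mm in the free stretch, released and sitting flat. I handed the job in at about 24 s of the 58 s allowed.

- **Hooking:** Held level, the slab touched the rail's upper edge at a height that puts the rail about 3 mm low. I then drew it towards the robot until the riser stopped on the edge, at about 7 N.
- **Clipping:** I let the foot down in a loosened grip, released it, and pressed the ledge with closed fingers. The resistance reached about 3.5 N, then vanished. It then went firm at 16.6 N, at the height predicted for a seated cradle.

**Last checks:**
- With the arm clear, an outline of the seated cradle matched both the scene and side views.
- The rings, burr block and blue look-alikes showed no change between the first and last scene pictures. I did not compare the handpiece or the jar; the arm never came near them.

**What disagreed:**
- The draw-in took about 13 mm, against roughly 10 mm expected.
- The camera put the rail 5.6 mm low, which is outside the clamp's range, so I went by the touch reading.
- The readings, taken between steps, never showed the 5–14 N clip force. That the clip snapped is inferred from the resistance dropping, the firm stop and the cradle staying flat.

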